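# Shut and lock the medicine box

## Task

Lower the blue lid of the medicine box gently until it is fully shut, then push its sprung orange-winged stud in and turn it clockwise until it locks, and let go. Feel for how far the stud must go in and do not force it; leave everything else on the desk and in the box as it is.

Things in the scene. Friction and masses are not known exactly. Their poses are not given: they have to be found in the camera images.
- box: White steel medicine box fixed to the desk, 200 (x) by 220 (y) by 80 mm high without its lid, walls 4 mm; origin at the centre of its underside, z up, -x is its front. Lid hinged along the top of its far (+x) wall. Two loose vials stand inside.
- lid (a joint): Opening angle of the blue lid, rad: 0 fully shut, grows as it opens (1.5 fully open). The hinge is stiff: the lid stays at any angle and takes about 1 to 5 N at its front edge to move. The lid is 206 mm from hinge to front edge, 224 mm wide, 8 mm thick; shut, its top face is 88 mm above the desk.
- lid_hinge (a point): Point on the hinge line, mid-width, at the lid's underside; 100 mm behind (+x of) the box centre and 80 mm up. Its frame turns with the lid: -x runs along the lid to its front edge, z is the lid's outward normal, y the hinge axis.
- lid_pad (a point): A free spot on the lid's outer face near its front edge, good for pushing: 190 mm from the hinge line, 70 mm to the +y side of the stud. Frame as lid_hinge.
- plunger: The sliding part of the sprung stud, mid-width on the lid, 165 mm from the hinge line (35 mm behind the box front). Origin on the stud's axis, at the lid's outer face while not pressed; z is the axis, pointing out of the lid; does not turn with the stud. A spring pushes it out: about 5 N at rest, 0.4 N more per mm. Pressed too little, it will not turn.
- stud_axis (a point): Same place and frame as plunger; here for the push. The stud is free to turn once pushed in 4 to 13 mm: different on every box, not to be seen, only felt. 1.5 mm further is a firm rubber stop (about 15 N per mm). A total push of 14 to 20 N always rests on the stop and is right. Catch and stop are damaged if the stud loads them with over 25 N, pushing or pulling.
- stud (a joint): Turn of the stud, rad, from above: 0 unlocked (wing along the box's x), grows clockwise, end stop at 1.46. At about 1.40 its cross-pin stands under a groove: when the push is then eased, the stud springs out 4 to 5 mm into the groove and is locked. Stays at the angle it is left at. Must be at 0 while the lid is being shut.
- stud_flange (a point): On the stud's axis, on top of its round steel flange (38 mm across, 5 mm thick; face 25 mm above the lid when not pressed), where fingertips can rest to push. From it rises the orange wing to turn by: 34 mm long (its x), 11 mm thick (its y), 26 mm high. Its frame turns with the stud: x along the wing, z up the axis.
- vial_a: Glass vial with a blue cap, 28 mm across, 55 mm tall, standing in the box's +y compartment; a bystander, origin at the centre of its underside.
- vial_b: Glass vial with a red cap, 28 mm across, 55 mm tall, standing in the box's -y compartment; a bystander, origin at the centre of its underside.
- jar: Clear jar with a steel cap, 84 mm across, 100 mm tall; a bystander, origin at the centre of its underside.
- dish: Glass dish, 96 mm across, 28 mm tall; a bystander, origin at the centre of its underside.
- mug: White mug, 80 mm across, 95 mm tall; a bystander, origin at the centre of its underside.
- mouse: Grey computer mouse, 105 by 60 by 32 mm; a bystander, origin at the centre of its underside.
- knee_a: Cream knee-joint model on a red 80 mm square foot, 140 mm tall; a bystander, origin at the centre of its underside.
- knee_b: Another knee-joint model, alike, 140 mm tall; a bystander, origin at the centre of its underside.

How it is judged:
By the outcome, as a careful person would: the job done as asked, in the order asked, and still so for the second after the job is handed in, with the robot touching nothing.
It also fails if it takes over 72 s, if anything falls off the work surface, if the arm or the gripper's body presses on something with over 40 N, if the wrist force passes 120 N, or if a joint passes its speed limit or range.

## Robot

A 6-joint arm with a two-finger parallel gripper is mounted at the origin on the work surface. World frame = base frame: x ahead of the robot, y to its left, z up, the work surface at z = 0. Lengths are in m, angles in rad, forces in N, time in s.
With the tool pointing down it reaches from about 0.275 to 0.875 m from the base axis. Payload 12.5 kg.
Tool frame: the origin (TCP) lies at the very end of the fingers, on their centre line; the grasp point (between the pads) lies 19 mm behind it; z points along the fingers, y is the line along which they close (so a half turn about z gives the same grasp; the last joint's range is limited). The gripper opens to 85 mm and grips with 20 to 120 N. Pads are 22 mm wide; open, the fingers measure 114 mm over their backs; the gripper's body (76 mm by 85 mm) begins 54 mm behind the grasp point. The pads swing forward as they close: fully open they stand 13 mm farther back than shut.
Start: joints at [1.159, 0.351, 1.652, -0, 1.139, -0.085], TCP at [0.177, 0.521, 0.231] pointing down, gripper open.
Joint ranges: [-2.75, 2.75], [-0.79, 2.1], [0.01, 2.65], [-1.57, 4.71], [0.07, 3.14], [-2.87, 2.87]. Speed limits (rad/s): [2.22, 2.22, 2.79, 3.14, 3.14, 3.14].

## Interface

Orientations are given as a rotation vector (axis times angle).
In Python, from plant import arm gives the robot as it stands. The module is installed in compiled form; this text tells all that it offers.
- The arm moves only by the tool drive_tool, never from a script. Its argument "moves" is a list of rows, each a list of 4 numbers: the shift along the tool's x, y, z in shares of 75 cm (1.0 is 75 cm), then the turn about the tool's z in fractions of the full range, 1 being 4 rad. In form: [[x, y, z, turn], ...]. A call has 1 to 10 rows; each row is the pose to reach, as a shift and turn from the pose commanded when the call began, along the tool's axes at that moment; what a row does not reach only later rows make up. A row lasts 1/8 s, in which the tool goes at most 62.5 mm and 10.7 degrees, less where a joint would pass 70% of its speed; a pose out of reach is approached as far as the arm can. No shift or turn number may pass 1 either way. A call with a gripper value outside its range is refused whole. "claw" is the opening, from 0 (shut) to 1 (fully open), set as the call begins (left out, the last holds). The fingers move at their own pace and stop on an object; "newtons" is the grip in N (left out, the last holds). Time passes only in rows, so rows that repeat a pose let the fingers close. It gives the time, the measured TCP pose, the force, the opening and the grip force at its end, in the units of the state.
- arm.get_state(): the state, without advancing time (a new reading comes with each control period).
- arm.capture(name): name is "scene" or "top" or "wrist"; returns the picture (384x512x3 uint8, red, green, blue); there is no depth.
- arm.camera_params(name): a dict with "fovy" (degrees; the focal length in pixels is half the picture's height over the tangent of half this angle, whatever the lens; pixels are square), "cx", "cy" (the principal point, pixels), "rvec" (rotation vector, rad) and "tvec" (3), from world to camera coordinates, as OpenCV has them. Camera axes: x right, y down, z forward; pixel columns grow to the right and rows downward; lengths in m; the calibration is good to about 2 mm. A picture is of the moment at which its call begins: read the wrist's pose just before it. camera_params takes no time and is no camera call; for the wrist camera it gives the pose at the moment of the call.
- arm.sign_off(): hands the job in; it is judged then, once.
The state is a dict: "t": time; "joint_positions": joint angles; "joint_velocities": joint speeds; "joint_efforts": joint torques, N m; "tool_pos": TCP position; "orientation": TCP orientation; "ft_force": force on the tool from outside, world axes, zero at the start; "torque": the same for the moment, N m; "finger_gap": opening from 0.0 (shut) to 1.0 (fully open); "grip_force": force on a finger pad.
Only numpy, scipy, OpenCV 4.12 (cv2) and the standard library are available. Lean on these libraries where they do the work, as an engineer would, in place of code of your own. Each camera call takes 0.05 s, during which the arm holds its last target. There are 200 camera calls.

## Working session

There is one attempt and no reset: what is moved stays moved. The work goes in short steps, Python scripts to look and compute and a tool call to move; the robot and the scene stay as the last step left them, time stands still between calls to the robot, and variables do not carry over. Pictures are saved under pics/ and viewed, at most 10 in all, crops included, and the job is handed in when it is done.

Besides the shell and the picture viewer there is one more tool, called as a command line: name --pt "numbers of a row" for each row, then --argument value for the rest. drive_tool: Moves the arm, as the interface text tells. Its arguments: {"type":"object","properties":{"moves":{"type":"array","items":{"type":"array","items":{"type":"number"}}},"claw":{"type":"number"},"newtons":{"type":"number"}},"required":["moves"]}

```bash
mkdir -p pics; python3 - <<'E'
from plant import arm
import cv2,numpy as np
s=arm.get_state();print(s)
for n in("scene","top"):
    im=arm.capture(n);cv2.imwrite(f"pics/{n}0.png",cv2.resize(im[:,:,::-1],(800,600),interpolation=cv2.INTER_CUBIC))
    print(n,arm.camera_params(n))
E
```

```text
{'t': 0.0, 'joint_positions': array([ 1.15942462e+00,  3.51249002e-01,  1.65245728e+00, -3.65111551e-07,
        1.13911719e+00, -8.45839214e-02]), 'joint_velocities': array([ 2.44210024e-05,  1.92462066e-03,  1.54734634e-03, -1.18133282e-03,
        3.47890637e-04, -7.01249963e-04]), 'joint_efforts': array([ 1.07633874e-03, -5.06108272e+01, -2.91404074e+01, -7.53381391e-05,
        4.53675573e-03, -3.20540846e-05]), 'tool_pos': array([0.17637772, 0.52058064, 0.23073882]), 'orientation': array([-5.10986633e-01, -3.09945117e+00,  1.87417506e-03]), 'ft_force': array([ 0.04820335, -0.22542277, -0.91093345]), 'torque': array([-0.04564282,  0.01247502, -0.01835917]), 'grip_force': 0.0, 'finger_gap': 0.9955530425380673}
scene {'fovy': 45.03217167710626, 'cx': 253.57463874768325, 'cy': 191.8983065668404, 'rvec': array([ 1.440086  ,  2.25773925, -0.80816613]), 'tvec': array([ 0.1992078 , -0.27563947,  1.76197954])}
top {'fovy': 54.0013851605771, 'cx': 254.93485381650842, 'cy': 189.39180341901496, 'rvec': array([ 2.13454757, -2.10544949,  0.19943617]), 'tvec': array([0.00351454, 0.48594814, 1.17168967])}
```

View pics/scene0.png

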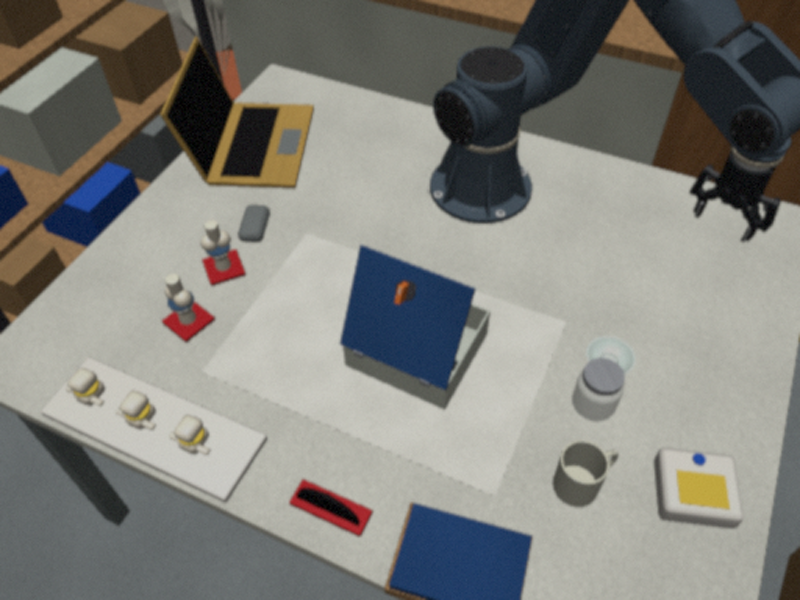

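View pics/top0.png

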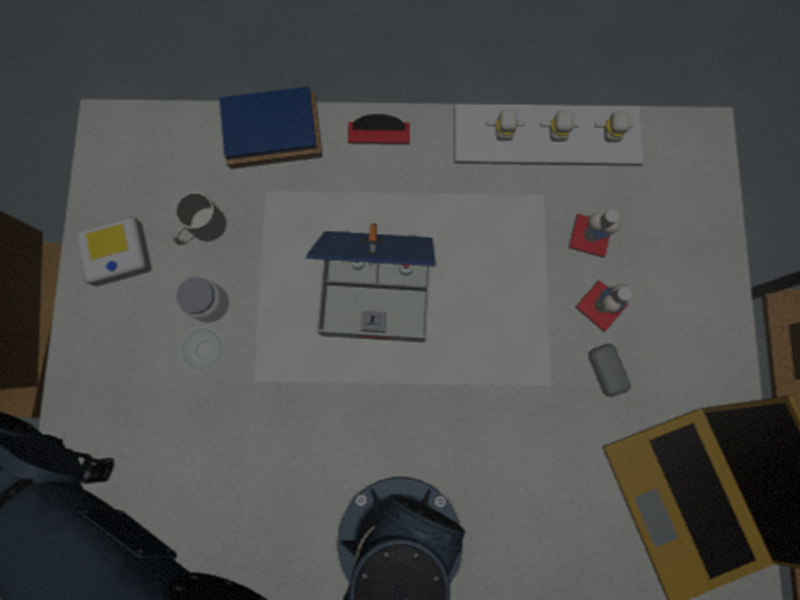

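The scene picture shows the box at about (415,330) with its lid steeply open; the top picture has the box front at about (372,335) and the stud wing at (373,232). I'll enlarge the box in both views.

```bash
python3 - <<'E'
import cv2,numpy as np
a=cv2.imread("pics/top0.png")[210:360,280:460]; b=cv2.imread("pics/scene0.png")[230:420,320:510]
a=cv2.resize(a,None,fx=2.2,fy=2.2,interpolation=cv2.INTER_CUBIC); b=cv2.resize(b,None,fx=2.1,fy=2.1,interpolation=cv2.INTER_CUBIC)
h=max(a.shape[0],b.shape[0]); c=np.zeros((h,a.shape[1]+b.shape[1],3),np.uint8)
c[:a.shape[0],:a.shape[1]]=a; c[:b.shape[0],a.shape[1]:]=b
c=np.clip(c*1.4,0,255).astype(np.uint8);print(c.shape,a.shape)
cv2.imwrite("pics/crop1.png",c)
E
```

```text
(399, 795, 3) (330, 396, 3)
```

View pics/crop1.png

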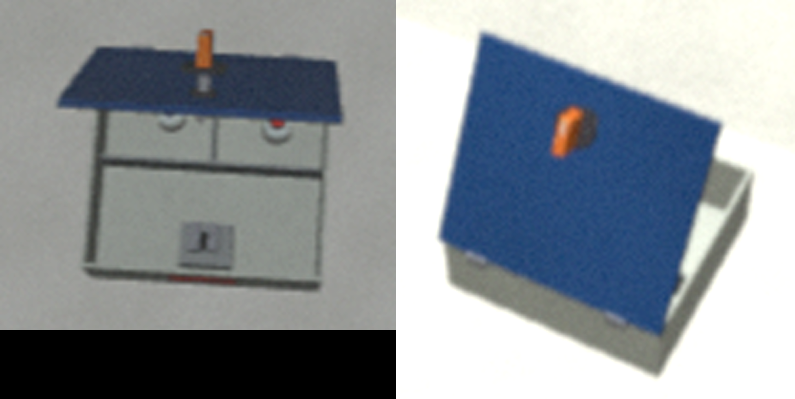

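The crop shows the lid's front corners in scene at (482,33) and (720,124), and its hinge corners at (440,240) and (662,334). In top, the front edge runs (60,105)–(342,121) and the front wall's outer corners are near (85,267) and (320,282). Fitting the box pose and lid angle to these.

```bash
cat > h.py <<'E'
import numpy as np,cv2
from plant import arm
def proj(n,P,p=None):
    p=p or arm.camera_params(n); f=192/np.tan(np.radians(p["fovy"]/2))
    K=np.array([[f,0,p["cx"]],[0,f,p["cy"]],[0,0,1]])
    return cv2.projectPoints(np.float64(P).reshape(-1,3),p["rvec"],p["tvec"],K,None)[0].reshape(-1,2)
def world(v,P):  # v=x,y,yaw,lid ; P rows (kind,x,y,z) kind0 box,1 lid
    x,y,w,t=v; o=[]
    for k,a,b,c in P:
        if k: a,c=100/1e3+a*np.cos(t)+c*np.sin(t), .08-a*np.sin(t)+c*np.cos(t)
        o.append([x+a*np.cos(w)-b*np.sin(w),y+a*np.sin(w)+b*np.cos(w),c])
    return np.array(o)
E
python3 - <<'E'
from h import *
from scipy.optimize import least_squares
T=lambda u,v:((u/2.2+280)*.64-.18,(v/2.2+210)*.64-.18)
S=lambda u,v:(((u-396)/2.1+320)*.64-.18,(v/2.1+230)*.64-.18)
top=[((0,-.1,.11,.08),T(85,266)),((0,-.1,-.11,.08),T(320,281)),((1,-.206,.112,0),T(60,105)),((1,-.206,-.112,0),T(342,121)),
 ((1,-.165,0,.051),T(205,32))]
sc=[((1,-.206,-.112,.008),S(482,33)),((1,-.206,.112,.008),S(720,124)),((1,0,-.112,.008),S(440,240)),((1,0,.112,.008),S(662,334)),
 ((0,.1,.11,0),S(657,376)),((0,.1,-.11,0),S(449,286)),((0,-.1,.11,.08),S(752,174))]
ps={n:arm.camera_params(n) for n in("top","scene")}
def r(v):
    return np.concatenate([(proj(n,world(v,[a for a,_ in L]),ps[n])-[b for _,b in L]).ravel() for n,L in(("top",top),("scene",sc))])
q=least_squares(r,[.45,0,0,1.2],loss="soft_l1");print(q.x);print(r(q.x).reshape(-1,2).round(1))
P=world(q.x,[(1,-.19,.07,.008),(1,-.165,0,.008),(1,-.206,0,.008),(1,-.165,0,.051)]);print(P)
x=q.x.copy();x[3]=0;print(world(x,[(1,-.19,.07,.008),(1,-.165,0,.008)]))
print(np.linalg.inv(q.jac.T@q.jac).diagonal()**.5)
E
```

```text
[ 0.50189897  0.06101515 -0.04007791  1.083272  ]
[[-2.2  0.1]
 [ 0.2 -0.4]
 [-2.1 -0.2]
 [-0.8 -0.5]
 [-0.9  1.7]
 [-1.9 -0.7]
 [-0.2 -0.4]
 [-1.6 -0.4]
 [-0.7  0.3]
 [ 0.2  0.4]
 [-0.5 -0.2]
 [-0.1 -2. ]]
[[0.52275351 0.13023515 0.25161162]
 [0.53165041 0.05982213 0.22952424]
 [0.51245979 0.06059166 0.26574755]
 [0.5696102  0.05829997 0.24966716]]
[[0.41477594 0.13456498 0.088     ]
 [0.43695116 0.06361951 0.088     ]]
[0.00144047 0.00118293 0.00843822 0.01213092]
```

The rows are not in the units I measure in: shifts go in shares of 75 cm and turns go in shares of 4 rad. I convert before sending: -0.5 m / 0.75 = -0.6667, -0.242 m / 0.75 = -0.3227, -0.287 rad / 4 = -0.0718.

drive_tool --pt "0 0 -0.08 0" --pt "-0.04 -0.0133 -0.1333 -0.0375" --pt "-0.12 -0.0533 -0.1333 -0.0718" --pt "-0.2 -0.0933 -0.1333 -0.0718" --pt "-0.28 -0.1333 -0.1333 -0.0718" --pt "-0.3467 -0.1667 -0.1333 -0.0718" --pt "-0.4267 -0.2 -0.1333 -0.0718" --pt "-0.5067 -0.24 -0.1333 -0.0718" --pt "-0.5867 -0.28 -0.1333 -0.0718" --pt "-0.6667 -0.3227 -0.1333 -0.0718" --claw 0

```text
t: 1.35
tool_pos: [0.5568, 0.147, 0.331]
orientation: [-0.063, -3.141, -0.0]
ft_force: [-0.2, 1.3, -0.6]
finger_gap: -0.002
grip_force: 0.0
```

drive_tool --pt "0 0 0 0" --pt "0 0 0 0"

```text
t: 1.6
tool_pos: [0.5553, 0.1489, 0.3309]
orientation: [-0.063, -3.14, -0.0]
ft_force: [0.2, 0.3, -0.5]
finger_gap: 0.001
grip_force: 0.0
```

```bash
cat >> h.py <<'E'
from scipy.spatial.transform import Rotation as Ro
def st():
    s=arm.get_state();R=Ro.from_rotvec(s["orientation"]).as_matrix()
    print("t%.2f"%s["t"],s["tool_pos"].round(4),"F",s["ft_force"].round(1),"gap%.3f"%s["finger_gap"],"grip%.0f"%s["grip_force"],"yaw_y%.3f"%np.arctan2(R[1,1],R[0,1]),"j6 %.2f"%s["joint_positions"][5]);return s,R
E
python3 - <<'E'
from h import *
s,R=st();print(R.round(3))
im=arm.capture("wrist");cv2.imwrite("pics/w1.png",cv2.resize(im[:,:,::-1],None,fx=1.5,fy=1.5))
np.savez("w1.npz",**arm.camera_params("wrist"));V=[.5019,.061,-.04,1.083]
print(proj("wrist",world(V,[(1,-.206,.112,.008),(1,-.206,-.112,.008),(1,-.165,0,.051),(1,0,.112,.008),(1,0,-.112,.008),(0,.1,.11,0)]))*1.5)
E
```

```text
t1.60 [0.5553 0.1489 0.3309] F [ 0.2  0.3 -0.5] gap0.001 grip0 yaw_y1.531 j6 -1.35
[[-0.999  0.04  -0.001]
 [ 0.04   0.999  0.   ]
 [ 0.001  0.    -1.   ]]
[[430.35943414 230.64837797]
 [-58.96204583 229.90526826]
 [211.89604196 332.75377042]
 [407.22938431 302.66465963]
 [158.68877429 302.28322286]
 [401.62160763 271.30760291]]
```

View pics/w1.png

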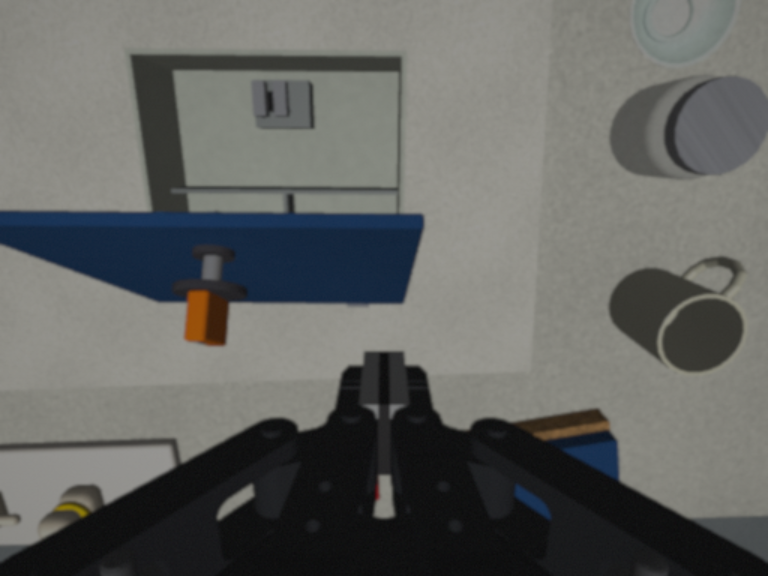

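The wrist view shows the lid's front corner at (422,229), hinge corners at (405,302) and (160,301), box front corners at (131,54) and (404,52), and the wing tip near (207,333). Refitting with these.

```bash
python3 - <<'E'
from h import *
from scipy.optimize import least_squares
p={k:v for k,v in np.load("w1.npz").items()}
L=[((1,-.206,.112,.008),(422,229)),((1,0,.112,.008),(405,302)),((1,0,-.112,.008),(160,301)),((0,-.1,-.11,.08),(131,54)),((0,-.1,.11,.08),(404,52)),((1,-.206,.112,0),(423,215)),((1,-.165,0,.051),(207,333))]
f=lambda v:(proj("w",world(v,[a for a,_ in L]),p)-np.array([b for _,b in L])/1.5).ravel()
q=least_squares(f,[.5,.06,-.04,1.08]);v=q.x;print(v,f(v).reshape(-1,2).round(1))
s,R=st()
for t in np.r_[v[3],np.arange(1,-.01,-.1)]:
    c=world([*v[:3],t],[(1,-.19,.07,.008)])[0]; tc=c+[.011,0,0]
    print("%.2f"%t,c.round(4),"tcp delta tool",(R.T@(tc-s["tool_pos"])).round(4))
w=v.copy();w[3]=0;print(world(w,[(1,-.165,0,.008)]))
E
```

```text
[ 0.50410827  0.05859731 -0.03981094  1.07068599] [[ 2.1  0.8]
 [-0.2  2. ]
 [-2.4  2.5]
 [-5.3 -1.8]
 [ 1.2 -0.2]
 [ 1.2 -0.8]
 [ 0.6 -0.1]]
t1.65 [0.5551 0.1494 0.3311] F [-0.8 -0.1  0.1] gap0.003 grip0 yaw_y1.532 j6 -1.35
1.07 [0.5228 0.1279 0.2506] tcp delta tool [ 0.0204 -0.0223  0.0806]
1.00 [0.511  0.1284 0.2442] tcp delta tool [ 0.0322 -0.0223  0.087 ]
0.90 [0.4951 0.129  0.2338] tcp delta tool [ 0.0481 -0.0223  0.0974]
0.80 [0.4803 0.1296 0.2219] tcp delta tool [ 0.0629 -0.0223  0.1093]
0.70 [0.4668 0.1301 0.2085] tcp delta tool [ 0.0764 -0.0223  0.1227]
0.60 [0.4546 0.1306 0.1939] tcp delta tool [ 0.0886 -0.0223  0.1373]
0.50 [0.444  0.131  0.1781] tcp delta tool [ 0.0992 -0.0223  0.1531]
0.40 [0.4351 0.1314 0.1614] tcp delta tool [ 0.1081 -0.0223  0.1698]
0.30 [0.4278 0.1317 0.1438] tcp delta tool [ 0.1154 -0.0223  0.1874]
0.20 [0.4223 0.1319 0.1256] tcp delta tool [ 0.1209 -0.0223  0.2056]
0.10 [0.4187 0.1321 0.1069] tcp delta tool [ 0.1245 -0.0223  0.2243]
0.00 [0.417  0.1321 0.088 ] tcp delta tool [ 0.1262 -0.0223  0.2432]
[[0.43915977 0.06118433 0.088     ]]
```

To row units: 0.087 m / 0.75 = 0.116, 0.08 m / 0.75 = 0.1067.

drive_tool --pt "-0.0267 -0.0293 0.04 0" --pt "-0.0267 -0.0293 0.1067 0" --pt "-0.016 -0.0293 0.1067 0" --pt "-0.0053 -0.0293 0.1067 0" --pt "0.0053 -0.0293 0.1067 0" --pt "0.0133 -0.0293 0.1067 0" --pt "0.0213 -0.0293 0.1067 0" --pt "0.0267 -0.0293 0.108 0" --pt "0.0347 -0.0293 0.112 0" --pt "0.0427 -0.0293 0.116 0"

```text
t: 2.9
tool_pos: [0.5228, 0.1281, 0.2443]
orientation: [0.063, 3.14, 0.0]
ft_force: [2.5, 0.3, 2.1]
finger_gap: 0.0
grip_force: 1.2
```

To row units: 0.048 m / 0.75 = 0.064, 0.044 m / 0.75 = 0.0587.

drive_tool --pt "0.0067 0 0.004 0" --pt "0.0147 0 0.0087 0" --pt "0.0213 0 0.0133 0" --pt "0.028 0 0.0187 0" --pt "0.0347 0 0.024 0" --pt "0.0413 0 0.0293 0" --pt "0.0467 0 0.0353 0" --pt "0.0533 0 0.0413 0" --pt "0.0587 0 0.048 0" --pt "0.064 0 0.054 0"

```text
t: 4.15
tool_pos: [0.4745, 0.1299, 0.2034]
orientation: [-0.063, -3.141, 0.0]
ft_force: [1.9, 0.1, 2.7]
finger_gap: -0.001
grip_force: 0.9
```

To row units: 0.054 m / 0.75 = 0.072, 0.048 m / 0.75 = 0.064.

drive_tool --pt "0.006 0 0.0067 0" --pt "0.0113 0 0.0129 0" --pt "0.016 0 0.02 0" --pt "0.0207 0 0.0267 0" --pt "0.0253 0 0.034 0" --pt "0.0293 0 0.0413 0" --pt "0.0333 0 0.0487 0" --pt "0.0373 0 0.0567 0" --pt "0.0407 0 0.064 0" --pt "0.044 0 0.072 0"

```text
t: 5.4
tool_pos: [0.4417, 0.1313, 0.1494]
orientation: [-0.063, -3.141, 0.0]
ft_force: [-1.3, -0.6, 1.5]
finger_gap: 0.003
grip_force: 0.6
```

To row units: 0.053 m / 0.75 = 0.0707, 0.05 m / 0.75 = 0.0667.

drive_tool --pt "0.004 0 0.0075 0" --pt "0.0067 0 0.0153 0" --pt "0.0093 0 0.0233 0" --pt "0.0113 0 0.0313 0" --pt "0.0133 0 0.0393 0" --pt "0.0147 0 0.0467 0" --pt "0.016 0 0.054 0" --pt "0.0167 0 0.0607 0" --pt "0.0173 0 0.0667 0" --pt "0.018 0 0.0707 0"

```text
t: 6.65
tool_pos: [0.4284, 0.1318, 0.0965]
orientation: [-0.062, -3.141, 0.0]
ft_force: [0.5, 0.4, 1.3]
finger_gap: 0.001
grip_force: 0.5
```

drive_tool --pt "0 0 0.002 0" --pt "0 0 0.004 0" --pt "0 0 0.006 0" --pt "0 0 0.008 0" --pt "0 0 0.0093 0"

```text
t: 7.28
tool_pos: [0.4284, 0.1318, 0.0897]
orientation: [-0.062, -3.141, 0.0]
ft_force: [-1.1, -0.2, 0.8]
finger_gap: 0.001
grip_force: 0.5
```

To row units: 0.002 m / 0.75 = 0.0027, 0.001 m / 0.75 = 0.0013.

drive_tool --pt "0 0 0.0007 0" --pt "0 0 0.0013 0" --pt "0 0 0.002 0" --pt "0 0 0.0027 0"

```text
t: 7.78
tool_pos: [0.4284, 0.1318, 0.088]
orientation: [0.063, 3.141, 0.0]
ft_force: [-3.8, -0.7, 11.0]
finger_gap: -0.001
grip_force: 5.4
```

drive_tool --pt "0 0 -0.0053 0" --pt "0 0 -0.04 0" --pt "0 0 -0.1067 0" --pt "-0.04 -0.04 -0.16 0" --pt "-0.08 -0.0933 -0.2 0" --pt "-0.08 -0.0933 -0.2 0" --pt "-0.08 -0.0933 -0.2 0" --claw 0.5

```text
t: 8.65
tool_pos: [0.485, 0.0596, 0.2373]
orientation: [-0.063, -3.14, -0.0]
ft_force: [-0.1, -0.1, -0.8]
finger_gap: 0.5
grip_force: 0.0
```

```bash
python3 - <<'E'
from h import *
s,R=st()
p=arm.camera_params("wrist");im=arm.capture("wrist");cv2.imwrite("pics/w2.png",cv2.resize(im[:,:,::-1],None,fx=1.5,fy=1.5))
np.savez("w2.npz",**p);V=[.5041,.0586,-.0398,0]
print(proj("wrist",world(V,[(1,-.206,.112,.008),(1,-.206,-.112,.008),(1,-.165,0,.008),(1,-.165,0,.033),(1,-.165,0,.059)]),p)*1.5)
E
```

```text
t8.65 [0.485  0.0596 0.2373] F [-0.1 -0.1 -0.8] gap0.500 grip0 yaw_y1.530 j6 -1.50
[[568.64314325 128.31836245]
 [197.21867928 128.27074046]
 [382.9090421  197.29870391]
 [382.8372008  201.63869425]
 [382.74718897 207.07638069]]
```

View pics/w2.png

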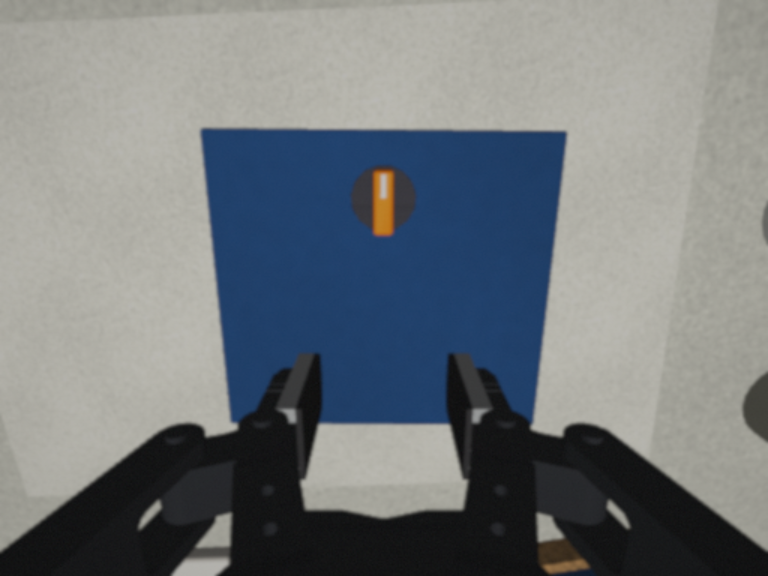

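The wrist view shows the lid shut, with the flange centre at (383,198) and the wing upright from (383,170) to (383,236), aligned with the tool. The stud is at about x 0.437, y 0.061. Moving over it and down around the wing.

To row units: 0.114 m / 0.75 = 0.152, 0.1 m / 0.75 = 0.1333.

drive_tool --pt "0.0333 0 0 0" --pt "0.064 0 0 0" --pt "0.064 0 0.04 0" --pt "0.064 0 0.0933 0" --pt "0.064 0 0.1333 0" --pt "0.064 0 0.152 0" --pt "0.064 0 0.152 0"

```text
t: 9.57
tool_pos: [0.437, 0.0618, 0.1233]
orientation: [-0.061, -3.139, 0.0]
ft_force: [-1.0, 0.7, -0.5]
finger_gap: 0.502
grip_force: 0.0
```

drive_tool --pt "0 0 0 0" --pt "0 0 0 0" --pt "0 0 0 0" --claw 0.2 --newtons 20

```text
t: 9.95
tool_pos: [0.4379, 0.0614, 0.1243]
orientation: [0.063, 3.14, 0.0]
ft_force: [1.3, -0.0, 0.6]
finger_gap: 0.198
grip_force: 0.0
```

```bash
python3 - <<'E'
from h import *
s,R=st()
im=arm.capture("wrist");cv2.imwrite("pics/w3.png",cv2.resize(im[60:360,100:412,::-1],None,fx=2,fy=2))
E
```

```text
t9.95 [0.4379 0.0614 0.1243] F [ 1.3 -0.   0.6] gap0.198 grip0 yaw_y1.531 j6 -1.50
```

View pics/w3.png

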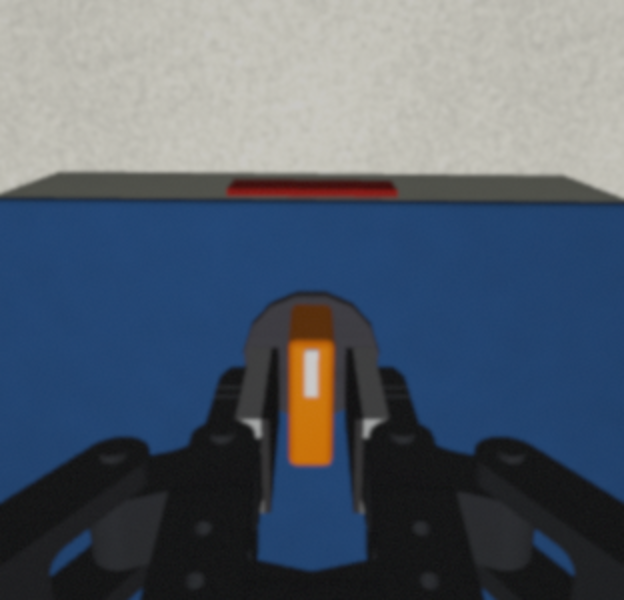

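The fingers straddle the wing evenly: wing top runs from (311,340) to (311,465), flange front edge at (311,292). I'll work out the wing centre from these rows.

```bash
python3 - <<'E'
from h import *
s,R=st();p=arm.camera_params("wrist")
crop=lambda P:(proj("w",P,p)-[100,60])*2
for xs in(.435,.437,.439):print(xs,crop([[xs-.019,.0612,.113],[xs-.017,.0612,.139],[xs+.017,.0612,.139]]).round(0).tolist())
t=s["tool_pos"]
print(crop([t+R@[a,b,-.006] for a in(.011,-.011) for b in(-.009,-.022,.009,.022)]).round(0).tolist())
E
```

```text
t10.00 [0.4378 0.0614 0.1242] F [-0.5  0.4 -0. ] gap0.193 grip0 yaw_y1.531 j6 -1.50
0.435 [[307.0, 287.0], [306.0, 333.0], [312.0, 462.0]]
0.437 [[307.0, 294.0], [307.0, 341.0], [312.0, 469.0]]
0.439 [[307.0, 301.0], [307.0, 349.0], [313.0, 476.0]]
[[274.0, 351.0], [221.0, 351.0], [347.0, 351.0], [401.0, 351.0], [275.0, 430.0], [224.0, 430.0], [346.0, 430.0], [397.0, 430.0]]
```

To row units: 0.01 m / 0.75 = 0.0133, 0.009 m / 0.75 = 0.012.

drive_tool --pt "0.0013 0 0.004 0" --pt "0.0013 0 0.008 0" --pt "0.0013 0 0.0107 0" --pt "0.0013 0 0.012 0" --pt "0.0013 0 0.0133 0" --pt "0.0013 0 0.0133 0"

```text
t: 10.75
tool_pos: [0.4366, 0.0614, 0.1137]
orientation: [-0.063, -3.141, 0.0]
ft_force: [-0.6, -0.7, -0.1]
finger_gap: 0.2
grip_force: 0.0
```

To row units: 0.002 m / 0.75 = 0.0027, 0.001 m / 0.75 = 0.0013.

drive_tool --pt "0 0 0.0013 0" --pt "0 0 0.0027 0" --pt "0 0 0.0027 0"

```text
t: 11.12
tool_pos: [0.4367, 0.0615, 0.1119]
orientation: [0.063, 3.141, 0.0]
ft_force: [-1.0, 0.2, 4.2]
finger_gap: 0.199
grip_force: 2.3
```

To row units: 0.003 m / 0.75 = 0.004, 0.002 m / 0.75 = 0.0027.

drive_tool --pt "0 0 0.0013 0" --pt "0 0 0.0027 0" --pt "0 0 0.004 0" --pt "0 0 0.004 0"

```text
t: 11.62
tool_pos: [0.4367, 0.0615, 0.1088]
orientation: [0.063, 3.141, 0.0]
ft_force: [-1.3, -0.7, 6.0]
finger_gap: 0.201
grip_force: 2.9
```

To row units: 0.0006 m / 0.75 = 0.0008, 0.0003 m / 0.75 = 0.0004.

drive_tool --pt "0 0 0.0004 0" --pt "0 0 0.0008 0" --pt "0 0 0.0008 0"

```text
t: 12.0
tool_pos: [0.4367, 0.0615, 0.1083]
orientation: [0.063, 3.141, 0.0]
ft_force: [-0.5, -0.3, 6.7]
finger_gap: 0.2
grip_force: 3.0
```

To row units: 0.0006 m / 0.75 = 0.0008, 0.0003 m / 0.75 = 0.0004.

drive_tool --pt "0 0 0.0004 0" --pt "0 0 0.0008 0" --pt "0 0 0.0008 0"

```text
t: 12.38
tool_pos: [0.4367, 0.0614, 0.1077]
orientation: [0.063, 3.141, 0.0]
ft_force: [-1.0, -0.4, 6.3]
finger_gap: 0.196
grip_force: 3.2
```

To row units: 0.0007 m / 0.75 = 0.0009, 0.0004 m / 0.75 = 0.0005.

drive_tool --pt "0 0 0.0005 0" --pt "0 0 0.0009 0" --pt "0 0 0.0009 0"

```text
t: 12.75
tool_pos: [0.4367, 0.0615, 0.107]
orientation: [0.062, 3.141, 0.0]
ft_force: [-1.5, 0.4, 6.1]
finger_gap: 0.203
grip_force: 3.3
```

To row units: 0.0007 m / 0.75 = 0.0009, 0.0004 m / 0.75 = 0.0005.

drive_tool --pt "0 0 0.0005 0" --pt "0 0 0.0009 0" --pt "0 0 0.0009 0"

```text
t: 13.12
tool_pos: [0.4368, 0.0614, 0.1064]
orientation: [0.063, 3.141, 0.0]
ft_force: [-1.0, 0.5, 7.0]
finger_gap: 0.199
grip_force: 3.4
```

To row units: 0.0007 m / 0.75 = 0.0009, 0.0004 m / 0.75 = 0.0005.

drive_tool --pt "0 0 0.0005 0" --pt "0 0 0.0009 0" --pt "0 0 0.0009 0"

```text
t: 13.5
tool_pos: [0.4367, 0.0615, 0.1056]
orientation: [0.062, 3.141, 0.0]
ft_force: [-1.2, 0.7, 7.5]
finger_gap: 0.205
grip_force: 3.6
```

To row units: 0.0007 m / 0.75 = 0.0009, 0.0004 m / 0.75 = 0.0005.

drive_tool --pt "0 0 0.0005 0" --pt "0 0 0.0009 0" --pt "0 0 0.0009 0"

```text
t: 13.88
tool_pos: [0.4367, 0.0614, 0.105]
orientation: [0.062, 3.141, 0.0]
ft_force: [-2.4, 0.5, 6.9]
finger_gap: 0.198
grip_force: 3.7
```

To row units: 0.0007 m / 0.75 = 0.0009, 0.0004 m / 0.75 = 0.0005.

drive_tool --pt "0 0 0.0005 0" --pt "0 0 0.0009 0" --pt "0 0 0.0009 0"

```text
t: 14.25
tool_pos: [0.4367, 0.0615, 0.1043]
orientation: [0.063, 3.141, 0.0]
ft_force: [-1.4, 0.8, 7.5]
finger_gap: 0.2
grip_force: 3.8
```

To row units: 0.0007 m / 0.75 = 0.0009, 0.0004 m / 0.75 = 0.0005.

drive_tool --pt "0 0 0.0005 0" --pt "0 0 0.0009 0" --pt "0 0 0.0009 0"

```text
t: 14.62
tool_pos: [0.4367, 0.0615, 0.1036]
orientation: [0.062, 3.141, 0.0]
ft_force: [-1.2, 0.2, 8.2]
finger_gap: 0.197
grip_force: 4.0
```

drive_tool --pt "0 0 0.0005 0" --pt "0 0 0.0009 0" --pt "0 0 0.0009 0"

```text
t: 15.0
tool_pos: [0.4367, 0.0615, 0.1029]
orientation: [0.062, 3.141, 0.0]
ft_force: [-1.9, 0.3, 7.7]
finger_gap: 0.205
grip_force: 4.1
```

To row units: 0.0007 m / 0.75 = 0.0009, 0.0004 m / 0.75 = 0.0005.

drive_tool --pt "0 0 0.0005 0" --pt "0 0 0.0009 0" --pt "0 0 0.0009 0"

```text
t: 15.38
tool_pos: [0.4367, 0.0615, 0.1022]
orientation: [0.062, 3.141, 0.0]
ft_force: [-1.2, 0.1, 8.2]
finger_gap: 0.196
grip_force: 4.4
```

To row units: 0.0007 m / 0.75 = 0.0009, 0.0004 m / 0.75 = 0.0005.

drive_tool --pt "0 0 0.0005 0" --pt "0 0 0.0009 0" --pt "0 0 0.0009 0"

```text
t: 15.75
tool_pos: [0.4368, 0.0615, 0.1018]
orientation: [0.062, 3.14, 0.0]
ft_force: [-2.7, -0.4, 13.3]
finger_gap: 0.202
grip_force: 6.7
```

To row units: -0.0004 m / 0.75 = -0.0005.

drive_tool --pt "0 0 -0.0005 0" --pt "0 0 -0.0005 0" --pt "0 0 -0.0005 0" --pt "0 0 -0.0005 0" --claw 0.14

```text
t: 16.25
tool_pos: [0.437, 0.0615, 0.1021]
orientation: [0.063, 3.14, 0.0]
ft_force: [-2.3, 0.7, 10.7]
finger_gap: 0.14
grip_force: 5.1
```

drive_tool --pt "0 0 0 0" --pt "0 0 0 0" --pt "0 0 0 0" --claw 0.05 --newtons 20

```text
t: 16.62
tool_pos: [0.437, 0.0613, 0.1022]
orientation: [0.063, 3.14, -0.0]
ft_force: [-0.9, -1.3, 9.9]
finger_gap: 0.121
grip_force: 24.0
```

drive_tool --pt "0 0 0.0003 0" --pt "0 0 0.0005 0" --pt "0 0 0.0005 0"

```text
t: 17.0
tool_pos: [0.437, 0.0613, 0.1019]
orientation: [0.063, 3.14, -0.0]
ft_force: [-3.0, -1.8, 14.1]
finger_gap: 0.125
grip_force: 24.8
```

To row units: 0.0001 m / 0.75 = 0.0001, 0.3 rad / 4 = 0.075.

drive_tool --pt "0 0 0.0001 0.015" --pt "0 0 0.0001 0.03" --pt "0 0 0.0001 0.05" --pt "0 0 0.0001 0.075" --pt "0 0 0.0001 0.075"

```text
t: 17.62
tool_pos: [0.4371, 0.0613, 0.1019]
orientation: [0.533, 3.095, -0.0]
ft_force: [-3.0, -0.4, 14.3]
finger_gap: 0.124
grip_force: 25.3
```

```bash
python3 - <<'E'
from h import *
s,R=st();print(s["torque"])
E
```

```text
t17.62 [0.4371 0.0613 0.1019] F [-3.  -0.4 14.3] gap0.124 grip25 yaw_y1.230 j6 -1.20
[-0.19589672  0.47673951 -0.103413  ]
```

To row units: 0.9 rad / 4 = 0.225.

drive_tool --pt "0 0 0 0.025" --pt "0 0 0 0.05" --pt "0 0 0 0.075" --pt "0 0 0 0.1" --pt "0 0 0 0.125" --pt "0 0 0 0.15" --pt "0 0 0 0.175" --pt "0 0 0 0.2" --pt "0 0 0 0.225" --pt "0 0 0 0.225"

```text
t: 18.88
tool_pos: [0.4372, 0.0615, 0.1019]
orientation: [1.826, 2.555, 0.001]
ft_force: [-2.1, -0.6, 14.5]
finger_gap: 0.122
grip_force: 25.0
```

```bash
python3 - <<'E'
from h import *
s,R=st();print(s["torque"])
E
```

```text
t18.88 [0.4372 0.0615 0.1019] F [-2.1 -0.6 14.5] gap0.122 grip25 yaw_y0.330 j6 -0.30
[-0.04966838  0.3147271   0.03581624]
```

Now to about 1.42, in small steps while watching the torque.

To row units: 0.22 rad / 4 = 0.055.

drive_tool --pt "0 0 0 0.015" --pt "0 0 0 0.03" --pt "0 0 0 0.0425" --pt "0 0 0 0.05" --pt "0 0 0 0.055" --pt "0 0 0 0.055"

```text
t: 19.62
tool_pos: [0.4373, 0.0614, 0.1019]
orientation: [2.094, 2.34, 0.002]
ft_force: [-2.6, -0.1, 14.0]
finger_gap: 0.127
grip_force: 25.1
```

```bash
python3 - <<'E'
from h import *
s,R=st();print(s["torque"])
E
```

```text
t19.62 [0.4373 0.0614 0.1019] F [-2.6 -0.1 14. ] gap0.127 grip25 yaw_y0.111 j6 -0.08
[-0.07235718  0.39919635 -0.03365484]
```

drive_tool --pt "0 0 -0.0005 0" --pt "0 0 -0.0011 0" --pt "0 0 -0.0016 0" --pt "0 0 -0.0021 0" --pt "0 0 -0.0027 0" --pt "0 0 -0.0032 0" --pt "0 0 -0.0037 0" --pt "0 0 -0.004 0" --pt "0 0 -0.004 0"

```text
t: 20.75
tool_pos: [0.4373, 0.0615, 0.1046]
orientation: [2.094, 2.34, 0.002]
ft_force: [-0.5, -0.0, 7.0]
finger_gap: 0.122
grip_force: 23.9
```

drive_tool --pt "0 0 0 0" --pt "0 0 0 0" --pt "0 0 0 0" --claw 0.22

```text
t: 21.12
tool_pos: [0.4374, 0.0615, 0.1046]
orientation: [2.094, 2.34, 0.002]
ft_force: [1.0, 0.0, 8.6]
finger_gap: 0.216
grip_force: 3.8
```

To row units: -0.003 m / 0.75 = -0.004, -0.002 m / 0.75 = -0.0027.

drive_tool --pt "0 0 -0.0007 0" --pt "0 0 -0.0013 0" --pt "0 0 -0.002 0" --pt "0 0 -0.0027 0" --pt "0 0 -0.0033 0" --pt "0 0 -0.004 0" --pt "0 0 -0.004 0"

```text
t: 22.0
tool_pos: [0.4363, 0.0614, 0.1069]
orientation: [-2.095, -2.341, 0.001]
ft_force: [-0.2, -0.3, 0.6]
finger_gap: 0.217
grip_force: 0.3
```

Force dropped to zero at z 0.107, where the free stud had pushed back with 7 N, so it has seated in the groove. Retreating straight up and checking.

To row units: -0.14 m / 0.75 = -0.1867, -0.13 m / 0.75 = -0.1733.

drive_tool --pt "0 0 0 0" --pt "0 0 -0.0133 0" --pt "0 0 -0.0533 0" --pt "0 0 -0.1067 0" --pt "0 0 -0.1733 0" --pt "-0.0667 0 -0.1867 0" --pt "-0.0667 0 -0.1867 0" --pt "-0.0667 0 -0.1867 0" --claw 0.4

```text
t: 23.0
tool_pos: [0.4418, 0.012, 0.2472]
orientation: [-2.095, -2.34, 0.0]
ft_force: [-0.2, 1.4, -0.8]
finger_gap: 0.401
grip_force: 0.0
```

```bash
python3 - <<'E'
from h import *
s,R=st();p=arm.camera_params("wrist")
im=arm.capture("wrist");cv2.imwrite("pics/w4.png",cv2.resize(im[:,:,::-1],None,fx=1.5,fy=1.5))
a=-.0398-1.42;c=np.array([.4367,.0614])
d=.017*np.array([np.cos(a),np.sin(a)])
for h in(.139,.134,.126):print(h,(proj("w",[[*(c+d),h],[*(c-d),h]],p)*1.5).round(0).tolist())
E
```

```text
t23.00 [0.4418 0.012  0.2472] F [-0.2  1.4 -0.8] gap0.401 grip0 yaw_y0.110 j6 -0.19
0.139 [[384.0, 229.0], [384.0, 165.0]]
0.134 [[384.0, 227.0], [384.0, 165.0]]
0.126 [[384.0, 225.0], [384.0, 164.0]]
```

View pics/w4.png

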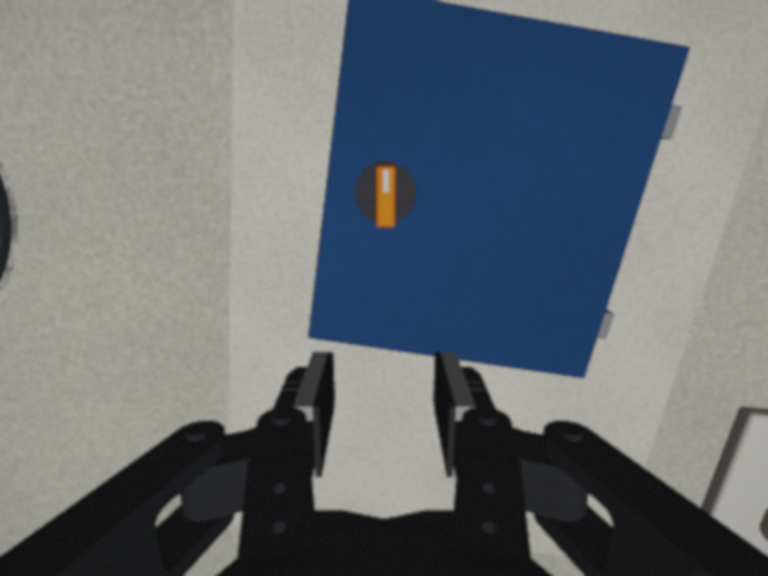

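The wing at (386,196) stands in line with the tool, turned 1.42 rad; the lid is shut and the gripper is clear.

```bash
python3 -c "
from plant import arm
print(arm.sign_off())"
```

```text
the job is handed in; nothing more can be done
None
```

I shut the lid, pushed the stud in to its stop (about 14 N), turned it clockwise 1.42 rad until it sprang into its groove, let go and handed the job in at about 23 s; the hand-in returned no verdict.

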